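Click the sweets keeper's lid shut

TASK

The snap-fit lid of the sweets keeper is only half on: go round its rim with the fingertips and press down its four corner sections until every one has clicked shut, flush with the lid. Press firmly but do not lean on it with great force, do not lift the keeper or shove it away, and leave the other tea things where they stand.

Things in the scene. Friction and masses are not known exactly. Their poses are not given: they have to be found in the camera images.
- keeper: Off-white sweets keeper with snap-fit lid, 0.9 kg, loose on the table; 124 mm along its x, 164 mm along its y, 80 mm tall when shut. Origin: centre of underside, z up. Lid: fixed flat pale-green centre panel (72 x 112 mm, top at 80 mm) framed by a 24 mm wide dark green rim, cut mid-side into four L-shaped corner sections. An open section is 5 to 10 mm proud and bares an orange band; a shut one hides it.
- near_left (a joint): Travel of the rim section at the keeper's (-x, +y) corner, straight down, in m: 0 = fully up, 0.010 = clicked shut (flush). Starts open, anywhere from 0 to 0.005. A tight fit: it takes about 8 N to push it down, all the way to a firm stop at the bottom, and it stays where it is left, so a half-pressed section stays half open. It cannot be pressed too deep.
- near_left_mark (a point): Round pale 14 mm thumb mark on the top face of that section, at x = -50, y = 70 mm in the keeper's frame: 85 to 90 mm above the table when the section is open, 80 mm when shut. It moves with the section; the 24 mm wide top is flat, its outer edges are 12 mm from the mark.
- far_left (a joint): Travel of the rim section at the keeper's (+x, +y) corner, straight down, in m: 0 = fully up, 0.010 = clicked shut (flush). Starts open, anywhere from 0 to 0.005. A tight fit: it takes about 8 N to push it down, all the way to a firm stop at the bottom, and it stays where it is left, so a half-pressed section stays half open. It cannot be pressed too deep.
- far_left_mark (a point): Round pale 14 mm thumb mark on the top face of that section, at x = 50, y = 70 mm in the keeper's frame: 85 to 90 mm above the table when the section is open, 80 mm when shut. It moves with the section; the 24 mm wide top is flat, its outer edges are 12 mm from the mark.
- far_right (a joint): Travel of the rim section at the keeper's (+x, -y) corner, straight down, in m: 0 = fully up, 0.010 = clicked shut (flush). Starts open, anywhere from 0 to 0.005. A tight fit: it takes about 8 N to push it down, all the way to a firm stop at the bottom, and it stays where it is left, so a half-pressed section stays half open. It cannot be pressed too deep.
- far_right_mark (a point): Round pale 14 mm thumb mark on the top face of that section, at x = 50, y = -70 mm in the keeper's frame: 85 to 90 mm above the table when the section is open, 80 mm when shut. It moves with the section; the 24 mm wide top is flat, its outer edges are 12 mm from the mark.
- near_right (a joint): Travel of the rim section at the keeper's (-x, -y) corner, straight down, in m: 0 = fully up, 0.010 = clicked shut (flush). Starts open, anywhere from 0 to 0.005. A tight fit: it takes about 8 N to push it down, all the way to a firm stop at the bottom, and it stays where it is left, so a half-pressed section stays half open. It cannot be pressed too deep.
- near_right_mark (a point): Round pale 14 mm thumb mark on the top face of that section, at x = -50, y = -70 mm in the keeper's frame: 85 to 90 mm above the table when the section is open, 80 mm when shut. It moves with the section; the 24 mm wide top is flat, its outer edges are 12 mm from the mark.
- caddy: Lidded steel tea caddy, upright cylinder, 73 mm diameter, 84 mm tall, loose, beside one of the keeper's short sides. Origin: centre of its underside. Leave alone.
- whisk: Bamboo whisk upside down on a white porcelain holder (one piece), 66 mm diameter at most, 125 mm tall, loose, beside the keeper's other short side. Origin: centre of its underside. Leave alone.
- scoop: Curved bamboo scoop lying on a blue ceramic rest (one piece), about 50 mm along its x, 190 mm along its y, 36 mm high, loose, behind the keeper's far (+x) long side. Origin: on the table, below the middle of the scoop. Leave alone.
- bowl: Brown ash-glaze tea bowl, 122 mm diameter, 75 mm tall, on top of the two stacked hinoki boxes (170 mm high) at the right side of the table. Origin: centre of its underside. Leave alone.
Not all that is in view belongs to the job. There is more than one size of the keeper; the one meant has the size given above.

How it is judged:
By the outcome, as a careful person would: the job done as asked, in the order asked, and still so for the second after the job is handed in, with the robot touching nothing.
It also fails if it takes over 45 s, if anything falls off the work surface, if the arm or the gripper's body presses on something with over 40 N, if the wrist force passes 120 N, or if a joint passes its speed limit or range.

ROBOT

A 7-joint arm with a two-finger parallel gripper is mounted at the origin on the work surface. World frame = base frame: x ahead of the robot, y to its left, z up, the work surface at z = 0. Lengths are in mm, angles in rad, forces in N, time in s.
With the tool pointing down it reaches from about 350 to 900 mm from the base axis. Payload 7.2 kg.
Tool frame: the origin (TCP) lies between the finger pads; the fingertips stand 22 mm ahead of it and the grasp point (between the pads) lies 3 mm ahead of it; z points along the fingers, y is the line along which they close (so a half turn about z gives the same grasp; the last joint's range is limited). The gripper opens to 88 mm and grips with 3 to 60 N. Pads are 20 mm wide; open, the fingers measure 115 mm over their backs; the gripper's body (75 mm by 178 mm) begins 61 mm behind the grasp point.
Start: joints at [1.19, 0.411, -0.013, 1.596, 0.006, 1.134, -0.082], TCP at [192.315, -594.679, 244.653] pointing down, gripper open.
Joint ranges: [-2.95, 2.95], [-0.29, 1.99], [-1.47, 1.44], [0.14, 2.54], [-1.03, 4.17], [0.13, 1.85], [-2.86, 2.86]. Speed limits (rad/s): [2.39, 2.39, 3.01, 3.01, 3.14, 3.14, 3.14].

INTERFACE

Orientations are given as a rotation vector (axis times angle).
In Python, from bench import manip gives the robot as it stands.
- The arm moves only by the tool send_rows, never from a script. Its argument "series" is one flat list of numbers, 6 for each row, row after row: the shift along the tool's x, y, z in mm, then the turn, a rotation vector about the tool's x, y, z in rad. In form: [x, y, z, wx, wy, wz, x, y, z, wx, wy, wz, ...]. A call has 1 to 8 rows; each row shifts and turns the commanded pose from where the row before left it, along the tool's axes as they then stand; what a row does not reach is not made up. A row lasts 1/12 s, in which the tool goes at most 41.7 mm and 7.16 degrees, less where a joint would pass 70% of its speed; a pose out of reach is approached as far as the arm can. A call with a gripper value outside its range is refused whole. "grip" is the closure in counts, from 0 (fully open) to 255 (shut), set as the call begins (left out, the last holds). The fingers move at their own pace and stop on an object; "force" is the grip in N (left out, the last holds). Time passes only in rows, so rows that do not move let the fingers close. It gives the time, the measured TCP pose, the force and the opening at its end, in the units of the state.
- manip.sense(): the state, without advancing time (a new reading comes with each control period).
- manip.grab_frame(name): name is "scene" or "top" or "wrist"; returns a dict with "frame" (400x640x3 uint8, red, green, blue), "z_map" (400x640 float32, mm along the optical axis (not along the pixel's ray), 0 where there is no reading), "vertical_fov" (degrees; the focal length in pixels is half the picture's height over the tangent of half this angle, whatever the lens; pixels are square), "cx", "cy" (the principal point, pixels), "dist_coeffs" ([k1, k2, p1, p2, k3] as OpenCV has them; the pictures are not rectified), "world_from_camera" (4x4, takes a point from camera to world coordinates). Camera axes: x right, y up, looking along -z (the intrinsics and any distortion apply to the point x, -y, -z); pixel columns grow to the right and rows downward; lengths in mm; the calibration is good to about 2 mm. A picture is of the moment at which its call begins.
- manip.hand_in(): hands the job in, once; it reports no verdict.
The state is a dict: "t": time; "q": joint angles; "qvel": joint speeds; "tau": joint torques, N m; "ee_pos": TCP position; "tcp_rot": TCP orientation; "force": force on the tool from outside, world axes, zero at the start; "ft_torque": the same for the moment, N m; "width": opening from 0.0 (shut) to 1.0 (fully open).
Only numpy, scipy, OpenCV 4.12 (cv2) and the standard library are available. Lean on these libraries where they do the work, as an engineer would, in place of code of your own. Each camera call takes 0.05 s, during which the arm holds its last target. There are 200 camera calls.

## Working session

There is one attempt and no reset: what is moved stays moved. The work goes in short steps, Python scripts to look and compute and a tool call to move; the robot and the scene stay as the last step left them, time stands still between calls to the robot, and variables do not carry over. Pictures are saved under pics/ and viewed, on a budget of 10 in all, crops included, one or two more only if the job needs it, and the job is handed in when it is done.

Besides the shell and the picture viewer there is one more tool, called after "Request:" as a command line: name --argument value ..., lists and objects as JSON in quotes. send_rows: Moves the arm, as the interface text tells. Its arguments: {"type":"object","properties":{"series":{"type":"array"},"grip":{"type":"number"},"force":{"type":"number"}},"required":["series"]}

```bash
mkdir -p pics; ls; cat > h.py <<'E'
import numpy as np, cv2
from bench import manip
def grab(n,save=None):
    f=manip.grab_frame(n)
    if save: cv2.imwrite(f'pics/{save}.png',f['frame'][:,:,::-1])
    return f
def cloud(f):
    h,w=f['z_map'].shape
    F=h/2/np.tan(np.radians(f['vertical_fov'])/2)
    K=np.array([[F,0,f['cx']],[0,F,f['cy']],[0,0,1]])
    u,v=np.meshgrid(np.arange(w),np.arange(h))
    p=cv2.undistortPoints(np.stack([u,v],-1).reshape(-1,1,2).astype(np.float64),K,np.array(f['dist_coeffs'],float)).reshape(h,w,2)
    z=f['z_map']
    P=np.stack([p[...,0]*z,-p[...,1]*z,-z,np.ones_like(z)],-1)
    W=(P@np.array(f['world_from_camera']).T)[...,:3]
    W[z==0]=np.nan
    return W
E
python3 - <<'E'
from h import *
f=grab('top','top1');g=grab('scene','scene1')
s=manip.sense();print(s)
np.save('top.npy',cloud(f))
E
```

```text
pics
{'t': 0.1, 'q': array([ 1.18978076,  0.41179895, -0.01273811,  1.59691459,  0.00563903,
        1.13430627, -0.08224759]), 'qvel': array([-0.00024722, -0.00154165,  0.00016999, -0.00294739,  0.00103231,
        0.00179423,  0.00047691]), 'tau': array([ 3.39330720e-03, -5.89102077e+01,  6.44232240e-01, -2.91712689e+01,
       -5.37265360e-02,  1.44364365e-02,  4.32230797e-05]), 'ee_pos': array([ 192.18246328, -594.29457703,  243.92481905]), 'tcp_rot': array([-3.10190638e+00, -4.89184401e-01,  5.29505904e-04]), 'force': array([-0.75566202,  0.40302898, -0.2255849 ]), 'ft_torque': array([-0.04556739,  0.06163607,  0.02957768]), 'width': 0.9987772868487355}
```

View pics/top1.png

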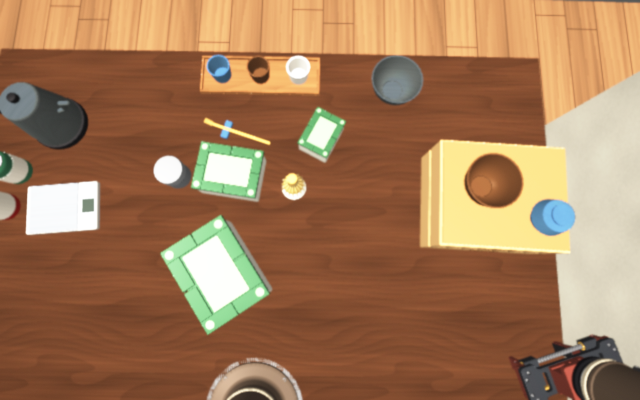

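View pics/scene1.png

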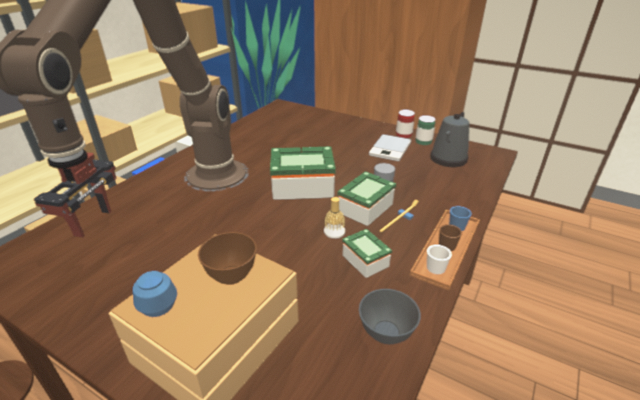

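Top view: the target keeper is at about (228,170), between the caddy (170,172) and the whisk (293,186), with the scoop behind it at (237,131). The other two keepers, at (322,134) and (216,273), are distractors. The gripper starts at the lower right, and the boxes are at (500,195).

```bash
python3 - <<'E'
from h import *
W=np.load('top.npy'); im=cv2.imread('pics/top1.png')
sub=np.zeros(W.shape[:2],bool); sub[135:208,185:270]=1
hsv=cv2.cvtColor(im,cv2.COLOR_BGR2HSV)
top=sub&(W[...,2]>74)&(W[...,2]<100)
n,lab,st,c=cv2.connectedComponentsWithStats(top.astype(np.uint8))
k=1+np.argmax(st[1:,4]); m=lab==k
(cx,cy),(w,h),a=cv2.minAreaRect(W[m][:,:2].astype(np.float32)); print('rect',cx,cy,w,h,a,m.sum())
R=cv2.boxPoints(((cx,cy),(w,h),a));print(R)
pale=m&(hsv[...,1]<110)&(hsv[...,2]>150)
n,lab,st,c=cv2.connectedComponentsWithStats(pale.astype(np.uint8))
for i in range(1,n):
    if st[i,4]>4: print(c[i],st[i,4],np.nanmedian(W[lab==i],0))
for nm,(r0,r1,c0,c1) in dict(caddy=(150,192,150,190),whisk=(168,202,278,310)).items():
    P=W[r0:r1,c0:c1].reshape(-1,3);P=P[P[:,2]>20];print(nm,np.nanmin(P,0),np.nanmax(P,0),np.median(P,0))
big=cv2.resize(im[110:230,140:330],None,fx=4,fy=4,interpolation=cv2.INTER_CUBIC);cv2.imwrite('pics/crop1.png',big)
E
```

```text
rect 596.8170166015625 80.98381805419922 165.42550659179688 122.98587036132812 81.76168823242188 2973
[[524.1066      7.9359665]
 [645.8234     -9.68676  ]
 [669.5274    154.03168  ]
 [547.8106    171.65439  ]]
[227.2753078  169.57113543] 2924 [595.25108187  81.23255863  84.55141426]
caddy [556.17603789 197.04756741  20.15634692] [628.35245027 269.51704145  88.70877937] [588.33664035 226.49774195  82.7921425 ]
whisk [ 537.03716951 -115.1567322    20.06138901] [595.34099224 -56.92439744 129.16447197] [559.70810202 -89.59123551  73.82061927]
```

View pics/crop1.png

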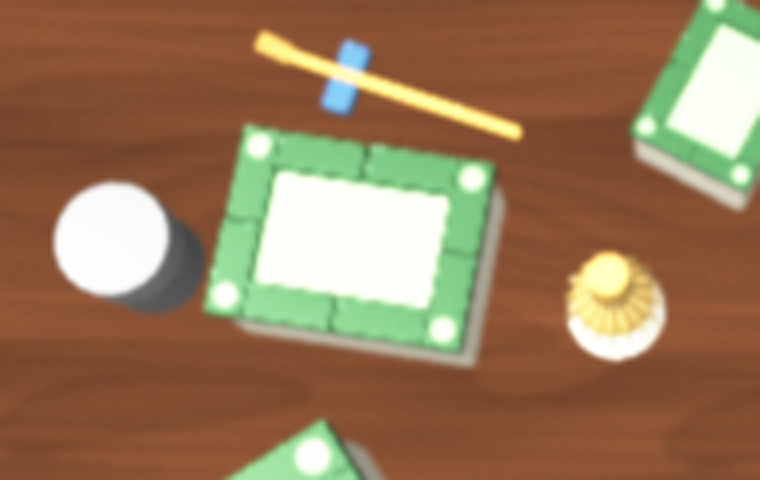

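The crop shows the four marks clearly. The lid measures 165 x 123 mm, so this is the right keeper, with its centre at about (597, 81) and yaw about -8.2°. I'll close the fingers, align the tool yaw, then fly over.

Request:
send_rows --series '[0,0,0,0,0,0.114,0,0,0,0,0,0.114,0,0,0,0,0,0.114,0,0,0,0,0,0.114,10.6,-33.2,0,0,0,0,10.6,-33.2,0,0,0,0,10.6,-33.2,0,0,0,0,10.6,-33.2,0,0,0,0]' --grip 255 --force 20

```text
t: 0.77
ee_pos: [253.5, -467.6, 244.1]
tcp_rot: [-3.133, 0.225, 0.001]
force: [0.7, 0.4, -0.0]
width: 0.428
```

Request:
send_rows --series '[10.6,-33.2,0,0,0,0,10.6,-33.2,0,0,0,0,10.6,-33.2,0,0,0,0,10.6,-33.2,0,0,0,0,10.6,-33.2,0,0,0,0,10.6,-33.2,0,0,0,0,10.6,-33.2,0,0,0,0,10.6,-33.2,0,0,0,0]'

```text
t: 1.43
ee_pos: [375.3, -216.8, 244.6]
tcp_rot: [3.133, -0.225, -0.0]
force: [0.7, -0.2, -0.2]
width: 0.007
```

Request:
send_rows --series '[10.6,-33.2,0,0,0,0,10.6,-33.2,0,0,0,0,10.6,-33.2,0,0,0,0,10.6,-33.2,0,0,0,0,10.6,-33.2,0,0,0,0,10.6,-33.2,0,0,0,0,10.6,-33.2,0,0,0,0,10.6,-33.2,0,0,0,0]'

```text
t: 2.1
ee_pos: [497.2, 33.8, 244.5]
tcp_rot: [3.133, -0.225, -0.0]
force: [1.1, -0.2, -0.6]
width: 0.004
```

```bash
python3 - <<'E'
from h import *
f=grab('wrist','wrist1'); W=cloud(f); np.save('wr.npy',W)
print(manip.sense()['ee_pos'])
im=f['frame']; 
from scipy import ndimage as nd
m=(W[...,2]>72)&(W[...,2]<100)&(abs(W[...,0]-597)<110)&(abs(W[...,1]-81)<120)
lab,n=nd.label(m);
k=1+np.argmax(np.bincount(lab.ravel())[1:]);m=lab==k
print(cv2.minAreaRect(W[m][:,:2].astype(np.float32)),m.sum(),W[m].min(0),W[m].max(0))
hsv=cv2.cvtColor(im,cv2.COLOR_RGB2HSV)
pale=m&(hsv[...,1]<90)&(hsv[...,2]>150)
lab,n=nd.label(pale)
for i in range(1,n+1):
    q=lab==i
    if q.sum()>30: print(nd.center_of_mass(q),q.sum(),np.median(W[q],0).round(1))
E
```

```text
[499.41883616  40.95161306 244.8046217 ]
((598.7725830078125, 81.122314453125), (164.93714904785156, 124.09583282470703), 81.7782211303711) 23269 [526.0465895   -8.5114113   72.09661807] [670.92728956 170.85320363  91.28620981]
(np.float64(38.12595419847328), np.float64(325.8206106870229)) 262 [638.    5.   88.1]
(np.float64(64.0), np.float64(176.83994232155732)) 1387 [636.3 146.5  86.3]
(np.float64(45.9001996007984), np.float64(211.52095808383234)) 501 [646.7 112.5  86.3]
(np.float64(98.8699488619272), np.float64(254.65115812694273)) 9973 [597.1  80.   80.8]
(np.float64(128.67919276270007), np.float64(182.80167014613778)) 1437 [578.1 155.2  88.9]
(np.float64(148.49791144527987), np.float64(224.7736006683375)) 1197 [553.3 118.5  88.9]
(np.float64(148.67117117117118), np.float64(325.35135135135135)) 222 [538.8  19.1  89. ]
```

View pics/wrist1.png

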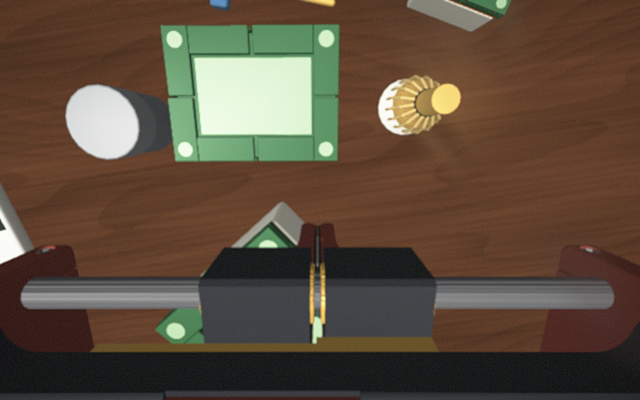

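The wrist view shows the keeper with its marks at (174,39), (326,38), (185,150) and (326,149), all four sections still proud. The caddy is at (103,121) and the whisk at (415,105), both clear. Next is the first mark, near_left at about (559, 158).

Request:
send_rows --series '[8.7,-26.6,0,0,0,0,8.7,-26.6,0,0,0,0,8.7,-26.6,0,0,0,0,8.7,-26.6,0,0,0,0,8.7,-26.6,0,0,0,0,0,0,35,0,0,0,0,0,35,0,0,0,0,0,35,0,0,0]'

```text
t: 2.82
ee_pos: [558.9, 158.1, 138.4]
tcp_rot: [-3.133, 0.223, -0.001]
force: [1.1, -0.8, 0.6]
width: 0.006
```

Request:
send_rows --series '[0,0,0,0,0,0,0,0,0,0,0,0,0,0,0,0,0,0]'

```text
t: 3.07
ee_pos: [559.7, 158.0, 141.2]
tcp_rot: [-3.133, 0.225, -0.002]
force: [-0.4, -0.7, 0.4]
width: 0.007
```

Request:
send_rows --series '[0,0,14,0,0,0,0,0,10,0,0,0,0,0,4,0,0,0,0,0,3,0,0,0,0,0,3,0,0,0,0,0,2,0,0,0,0,0,2,0,0,0,0,0,0,0,0,0]'

```text
t: 3.73
ee_pos: [559.3, 157.6, 102.9]
tcp_rot: [3.133, -0.225, 0.002]
force: [-1.7, -1.0, 4.0]
width: 0.004
```

Request:
send_rows --series '[0,0,1,0,0,0,0,0,1,0,0,0,0,0,0,0,0,0]'

```text
t: 3.98
ee_pos: [559.4, 157.8, 102.1]
tcp_rot: [3.133, -0.225, 0.003]
force: [-5.4, -2.5, 14.9]
width: 0.006
```

Request:
send_rows --series '[0,0,1,0,0,0,0,0,0,0,0,0,0,0,0,0,0,0]'

```text
t: 4.23
ee_pos: [559.5, 157.9, 101.9]
tcp_rot: [3.133, -0.225, 0.003]
force: [-8.5, -2.2, 21.7]
width: 0.005
```

Near_left has reached a firm stop: force went from 15 to 22 N with almost no travel. Next is far_left, +100 mm along tool x.

Request:
send_rows --series '[0,0,-20,0,0,0,0,0,-20,0,0,0,25,0,0,0,0,0,25,0,0,0,0,0,25,0,0,0,0,0,25,0,0,0,0,0,0,0,0,0,0,0,0,0,0,0,0,0]'

```text
t: 4.9
ee_pos: [658.7, 143.0, 138.8]
tcp_rot: [-3.133, 0.227, -0.0]
force: [0.2, 0.8, 0.1]
width: 0.009
```

Request:
send_rows --series '[0,0,14,0,0,0,0,0,9,0,0,0,0,0,4,0,0,0,0,0,3,0,0,0,0,0,3,0,0,0,0,0,3,0,0,0,0,0,3,0,0,0,0,0,0,0,0,0]'

```text
t: 5.57
ee_pos: [657.0, 143.7, 101.9]
tcp_rot: [3.133, -0.224, -0.001]
force: [-10.6, -1.5, 18.7]
width: 0.003
```

Request:
send_rows --series '[0,0,0,0,0,0,0,0,-20,0,0,0,0,0,-19,0,0,0,0,28,0,0,0,0,0,28,0,0,0,0,0,28,0,0,0,0,0,28,0,0,0,0,0,28,0,0,0,0]'

```text
t: 6.23
ee_pos: [637.4, 3.8, 138.8]
tcp_rot: [3.133, -0.224, 0.001]
force: [0.3, 0.1, -0.8]
width: 0.001
```

```bash
python3 - <<'E'
from h import *
from scipy import ndimage as nd
f=grab('top','top2'); W=cloud(f)
s=manip.sense();print(s['ee_pos'])
for c,(x,y) in dict(nl=(559,158),fl=(658,143)).items():
    m=np.hypot(W[...,0]-x,W[...,1]-y)<7; print(c,m.sum(),np.median(W[m],0))
m=np.hypot(W[...,0]-590,W[...,1]-100)<15;print(np.median(W[m],0))
E
```

```text
[636.89143322  -4.22840163 138.4148366 ]
nl 0 [nan nan nan]
fl 0 [nan nan nan]
[nan nan nan]
  return _methods._mean(a, axis=axis, dtype=dtype,
  ret = um.true_divide(
```

Request:
send_rows --series '[0,0,0,0,0,0,0,0,0,0,0,0,0,0,0,0,0,0]'

```text
t: 6.53
ee_pos: [637.9, 6.6, 138.8]
tcp_rot: [-3.133, 0.222, -0.0]
force: [-0.6, 0.5, 0.6]
width: 0.006
```

Request:
send_rows --series '[0,1,14,0,0,0,0,0,9,0,0,0,0,0,4,0,0,0,0,0,3,0,0,0,0,0,3,0,0,0,0,0,3,0,0,0,0,0,3,0,0,0,0,0,0,0,0,0]'

```text
t: 7.2
ee_pos: [637.6, 5.1, 101.9]
tcp_rot: [3.134, -0.223, -0.0]
force: [-9.5, 0.1, 19.0]
width: 0.007
```

Far_right is firm at the same depth. Next is near_right.

Request:
send_rows --series '[0,0,0,0,0,0,0,0,-20,0,0,0,0,0,-19,0,0,0,-25,0,0,0,0,0,-25,0,0,0,0,0,-25,0,0,0,0,0,-25,0,0,0,0,0,0,0,0,0,0,0]'

```text
t: 7.87
ee_pos: [534.6, 19.4, 138.6]
tcp_rot: [3.133, -0.221, -0.005]
force: [-0.8, 0.3, 0.2]
width: 0.006
```

Request:
send_rows --series '[0,0,0,0,0,0,0,0,14,0,0,0,0,0,9,0,0,0,0,0,4,0,0,0,0,0,3,0,0,0,0,0,3,0,0,0,0,0,3,0,0,0,0,0,3,0,0,0]'

```text
t: 8.53
ee_pos: [539.1, 17.6, 101.3]
tcp_rot: [3.132, -0.225, -0.001]
force: [-17.9, -5.0, 55.4]
width: 0.001
```

Request:
send_rows --series '[0,0,0,0,0,0,0,0,0,0,0,0]'

```text
t: 8.7
ee_pos: [539.1, 17.9, 101.9]
tcp_rot: [3.132, -0.225, 0.0]
force: [-9.5, -1.6, 26.6]
width: 0.001
```

All four have hit the stop at TCP z ≈ 101.9. I'll lift off and back away to check.

Request:
send_rows --series '[0,0,-20,0,0,0,0,0,-35,0,0,0,0,0,-35,0,0,0,0,0,-35,0,0,0,-15,0,-20,0,0,0,-25,0,0,0,0,0,-15,0,0,0,0,0,0,0,0,0,0,0]'

```text
t: 9.37
ee_pos: [482.5, 26.6, 245.3]
tcp_rot: [3.133, -0.223, -0.0]
force: [-0.6, -0.6, -0.1]
width: 0.003
```

```bash
python3 - <<'E'
from h import *
f=grab('wrist','wrist2'); W=cloud(f); grab('scene','scene2'); s=cv2.imread('pics/scene2.png')
print(manip.sense()['ee_pos'],manip.sense()['force'])
for c,(x,y) in dict(nl=(559.3,157.6),fl=(658.3,143.2),fr=(638.3,4.6),nr=(539.3,19),mid=(598.8,81)).items():
    m=np.hypot(W[...,0]-x,W[...,1]-y)<7; print(c,m.sum(),np.median(W[m],0) if m.any() else '')
from scipy import ndimage as nd
m=(W[...,2]>72)&(W[...,2]<100)&(abs(W[...,0]-597)<110)&(abs(W[...,1]-81)<120)
lab,n=nd.label(m);k=1+np.argmax(np.bincount(lab.ravel())[1:]);m=lab==k
print(cv2.minAreaRect(W[m][:,:2].astype(np.float32)))
a=cv2.resize(s[140:260,260:440],(720,480),interpolation=cv2.INTER_CUBIC)
cv2.imwrite('pics/chk.png',a)
E
```

```text
[484.94320017  25.88970833 245.02276581] [ 0.36000315 -0.10907697  0.92324789]
nl 153 [559.20764339 157.65079849  81.2007952 ]
fl 197 [658.03440969 143.00991665  81.18460086]
fr 200 [638.26271941   4.71936091  81.24484862]
nr 150 [539.26501597  19.06776519  81.16405678]
mid 172 [598.83668344  81.08908212  80.9381378 ]
((598.53857421875, 81.32701110839844), (164.85655212402344, 123.80583953857422), 81.79554748535156)
```

View pics/chk.png

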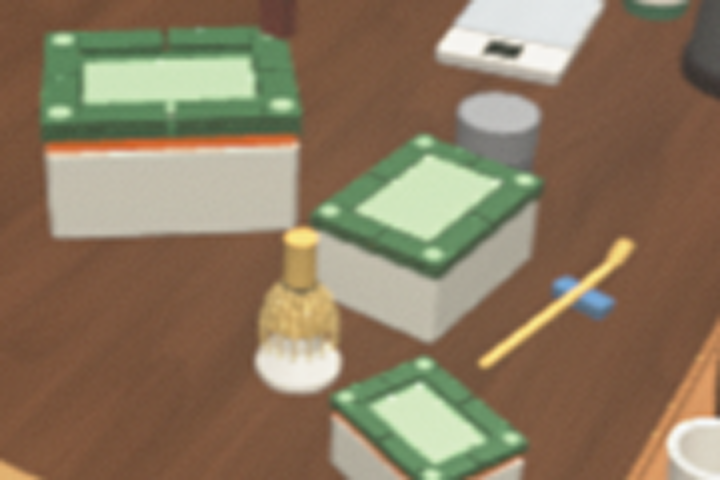

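View pics/wrist2.png

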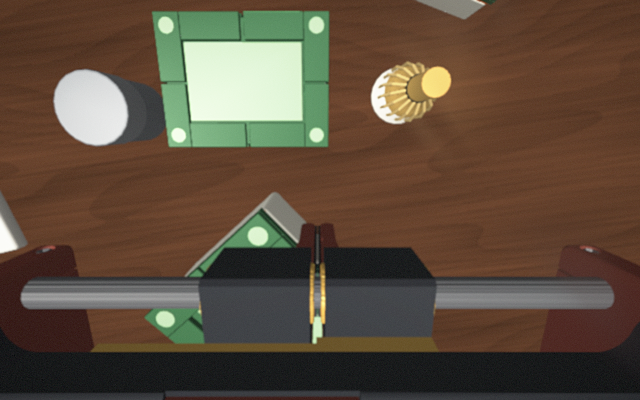

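Scene crop: the keeper's orange band is hidden at every visible edge, around (430,260), and the whisk, caddy and scoop are where they stood. Wrist view: the rim is flush all round, with marks at (166,25), (316,25), (178,135) and (317,135). I'm handing it in.

```bash
python3 -c "
from bench import manip
print(manip.hand_in())"
```

```text
the job is handed in; nothing more can be done
None
```

All four corner sections of the keeper's lid are pressed shut. I went round with the closed fingertips in the order near_left, far_left, far_right, near_right, and handed in after about 9.5 s with the arm clear of everything.

**Flush:** The last depth check put all four marks at 81.2 mm and the centre panel at 80.9 mm. The roughly 0.25 mm difference is within the calibration error. Each section stopped firmly at the same tool height, TCP z of about 101.9 mm. No orange band shows on the keeper in the last pictures.

**Force:** The first three corners ended at about 19–22 N. On near_right the reading peaked briefly at 55 N as the tip hit the stop, then settled to 27 N. That is harder than I intended, though under the 120 N wrist limit.

**Movement:** The keeper moved less than 0.5 mm and did not turn. By eye, the caddy, whisk and scoop stand where they were. I did not look at the bowl again, but the arm passed well clear of it.

**Failed check:** One mid-job look with the top camera gave nothing because the arm blocked the view.

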